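# Press a filter cassette closed in the trigger clamp

## Task

Close the filter cassette that lies half open in the bench clamp: pump the clamp's trigger (squeeze it fully, let it come back fully, again and again) until the jaw has pushed the cassette's cap fully home, then press the release lever right down so that the jaw slides all the way back, and leave the closed cassette lying in the cradle. Work the jaw only with the trigger and the release lever, do not touch the jaw or the cassette with the robot, and leave the beaker and the little glass cup beside it where they stand.

Things in the scene. Friction and masses are not known exactly. Their poses are not given: they have to be found in the camera images.
- clamp: Bench clamp fixed to the worktop between two microscopes: base plate 235 x 90 x 12 mm, housing 90 x 44 x 84 mm high. Origin at worktop height under the housing; x level, from the housing towards the anvil (the jaw's advance); z up. On the housing stand a fixed black grip (x -35 to -19 mm, 22 mm wide, z 84 to 165 mm) and, before it (+x), the trigger; behind (-x) sticks out the release lever.
- grip_back (a point): Centre of the fixed grip's rear face, 145 mm above the worktop. From here to the trigger's front face is 50 mm along x with the trigger at rest, 37 mm squeezed: grip and trigger can be taken together from above, one finger behind the grip, one before the trigger, and squeezed.
- trigger_grip (a point): Point on the front face of the black trigger (12 mm thick, 20 mm wide, top at about 164 mm), 60 mm above its pivot, 145 mm above the worktop. Moves with it: squeezing pushes it to -x of the clamp, towards the fixed grip.
- trigger (a joint): Trigger angle, rad: 0 at rest (sprung), 0.22 fully squeezed (13 mm at trigger_grip, 4 to 20 N). A full squeeze drives the jaw on by one 7 mm tooth; it must come back below 0.02 to take the next. When the jaw can go no farther an overload spring gives way (about 18 N on the jaw): the trigger still squeezes fully and extra pumps do no harm.
- release_pad (a point): Centre of the top of the release lever's black thumb pad (34 x 26 mm), behind the housing, 105 mm above the worktop at rest. The lever pivots at the housing's rear top edge, 63 mm in front of this point; press the pad down from above.
- release (a joint): Release lever angle, rad: 0 at rest, 0.27 pressed right down (17 mm at the pad, 2 to 5 N, then a hard stop, springs up again). It jumps a little at each click of the pawl. Above about 0.25 the jaw is free and its spring slides it back in under a second.
- jaw_face (a point): Centre of the moving jaw's pressing face (steel plate 40 mm wide, 36 mm high, 12 mm thick, slotted for the cassette's port), which faces +x of the clamp.
- jaw (a joint): Advance of the moving jaw, m: 0 fully back (as at the start), grows towards the anvil, at most 0.045. A pawl holds it at every 7 mm; a spring pulls it back.
- anvil: Fixed jaw (dark steel, slotted, 42 mm wide) bolted across the two cradle rods; its place along them varies. Origin at the foot of its pressing face, on the base plate; axes as the clamp. The jaw must advance 22 to 39 mm to close the cassette against it.
- cassette: Round white plastic filter cassette, 40 mm in diameter, lying loose on two level steel rods (the cradle), axis along the clamp's x, 51.5 mm above the worktop. Origin on its axis at the outer face of its cup (anvil end), x towards the anvil. 30 mm long closed, plus a thin 8 mm port at each end. Its cap is at the moving jaw.
- cap_face (a point): Centre of the cap's outer face, which the moving jaw meets.
- cap (a joint): Gap between cap and cup, m: 0 closed (cap fully home), 0.007 to 0.011 at the start, at most 0.014. Slides stiffly (6 N) and stays where it is pushed.
- beaker: Glass beaker, 57 mm across, 69 mm high, loose bystander by the clamp. Origin under its centre.
- cup: Small glass settling cup, 43 mm across, 47 mm high, loose bystander. Origin under its centre.
Not all that is in view belongs to the job. Leave any yellow look-alike of the cassette alone.

How it is judged:
By the outcome, as a careful person would: the job done as asked, in the order asked, and still so for the second after the job is handed in, with the robot touching nothing.
It also fails if it takes over 64 s, if anything falls off the work surface, if the arm or the gripper's body presses on something with over 40 N, if the wrist force passes 120 N, or if a joint passes its speed limit or range.

## Robot

A 7-joint arm with a two-finger parallel gripper is mounted at the origin on a cart in front of the work surface, level with it; the furniture and walls round the work are solid. World frame = base frame: x ahead of the robot, y to its left, z up, the work surface at z = 0. Lengths are in m, angles in rad, forces in N, time in s.
With the tool pointing down it reaches from about 0.425 to 0.925 m from the base axis. Payload 6.8 kg.
Tool frame: the origin (TCP) lies between the finger pads; the fingertips stand finger_overhang ahead of it and the grasp point (between the pads) lies 6 mm ahead of it (finger_overhang is the distance from the TCP to the fingertips, in m); z points along the fingers, y is the line along which they close (so a half turn about z gives the same grasp; the last joint's range is limited). The gripper opens to 85 mm and grips with 20 to 120 N. Pads are 22 mm wide; open, the fingers measure 114 mm over their backs; the gripper's body (76 mm by 85 mm) begins 54 mm behind the grasp point. The pads swing forward as they close: fully open they stand 13 mm farther back than shut.
Start: joints at [1.218, 0.477, 0.022, 1.555, -0.011, 1.109, -0.083], TCP at [0.164, -0.655, 0.256] pointing down, gripper open.
Joint ranges: [-2.96, 2.96], [-0.34, 2.1], [-1.41, 1.46], [0.24, 2.44], [-1.37, 4.51], [0.17, 1.92], [-2.96, 2.96]. Speed limits (rad/s): [2.39, 2.39, 3.14, 3.14, 3.14, 3.14, 3.14].

## Interface

Orientations are given as a unit quaternion [w, x, y, z].
In Python, from station import * gives the robot as it stands.
- The arm moves only by the tool drive_tool, never from a script. Its argument "increments" is a list of rows, each an object of numbers: "claw": the finger opening in m, from 0 to 0.0854; "dx", "dy", "dz": the shift along the tool's x, y, z in m; "wx", "wy", "wz": the turn, a rotation vector about the tool's x, y, z in degrees. A call has 1 to 20 rows; each row shifts and turns the commanded pose from where the row before left it, along the tool's axes as they then stand; what a row does not reach is not made up. A row lasts 1/8 s, in which the tool goes at most 62.5 mm and 10.7 degrees, less where a joint would pass 70% of its speed; a pose out of reach is approached as far as the arm can. A call with a gripper value outside its range is refused whole. The fingers move at their own pace and stop on an object; "newtons" is the grip in N (left out, the last holds). Time passes only in rows, so rows that do not move let the fingers close. It gives the time, the measured TCP pose, the force, the opening and the grip force at its end, in the units of the state.
- get_obs(): the state, without advancing time (a new reading comes with each control period).
- read_camera(name): name is "scene" or "top" or "wrist"; returns (picture, depth): 400x640x3 uint8, red, green, blue; 400x640 float32, m along the optical axis (not along the pixel's ray), 0 where there is no reading.
- calibration(name): a dict with "intrinsics" (3x3 intrinsics, pixels), "k1" (the pictures are not rectified: a ray, as slopes to the right and down, at radius r is drawn at 1 + k1 r^2 times it, then the intrinsics apply), "R" (3x3) and "t" (3): a world point X has camera coordinates R X + t; the wrist camera has in their place "mount" (4x4, takes a point from camera to tool coordinates, whose origin is the TCP and whose axes are the flange's). Camera axes: x right, y down, z forward; pixel columns grow to the right and rows downward; lengths in m; the calibration is good to about 2 mm. A picture is of the moment at which its call begins: read the wrist's pose just before it. calibration takes no time and is no camera call.
- hand_in(): hands the job in; it is judged then, once.
The state is a dict: "t": time; "q": joint angles; "joint_vel": joint speeds; "joint_torque": joint torques, N m; "eef_pos": TCP position; "tool_rot": TCP orientation; "contact_force": force on the tool from outside, world axes, zero at the start; "torque": the same for the moment, N m; "gripper_width": opening from 0.0 (shut) to 1.0 (fully open); "grasp_force": force on a finger pad.
Only numpy, scipy, OpenCV 4.12 (cv2) and the standard library are available. Lean on these libraries where they do the work, as an engineer would, in place of code of your own. Each camera call takes 0.05 s, during which the arm holds its last target. There are 200 camera calls.

## Working session

There is one attempt and no reset: what is moved stays moved. The work goes in short steps, Python scripts to look and compute and a tool call to move; the robot and the scene stay as the last step left them, time stands still between calls to the robot, and variables do not carry over. Pictures are saved under pics/ and viewed, at most 10 in all, crops included, and the job is handed in when it is done.

Besides the shell and the picture viewer there is one more tool, called after ">>>" as name(argument=value, ...), one argument or row to a line, values as JSON. drive_tool: Moves the arm, as the interface text tells. Its arguments: {"type":"object","properties":{"increments":{"type":"array","items":{"type":"object","properties":{"claw":{"type":"number"},"dx":{"type":"number"},"dy":{"type":"number"},"dz":{"type":"number"},"wx":{"type":"number"},"wy":{"type":"number"},"wz":{"type":"number"}}}},"newtons":{"type":"number"}},"required":["increments"]}

```bash
mkdir -p pics; ls
cat > h.py <<'E'
import numpy as np,cv2
from station import *
def cam(n):
    o=get_obs(); p,d=read_camera(n); c=calibration(n)
    np.savez(f'{n}.npz',p=p,d=d,pos=o['eef_pos'],rot=o['tool_rot']); return p,d
def load(n): 
    z=np.load(f'{n}.npz'); return z
def Rq(q):
    w,x,y,z=q; from scipy.spatial.transform import Rotation as R
    return R.from_quat([x,y,z,w]).as_matrix()
def pix2w(n,u,v,z=None,zw=None,win=1):
    D=load(n); c=calibration(n); K=np.array(c['intrinsics']); k=c['k1']
    a=cv2.undistortPoints(np.array([[[u,v]]],float),K,np.array([k,0,0,0.]))[0,0]
    ray=np.array([a[0],a[1],1])
    if n=='wrist':
        M=np.array(c['mount']); Rw=Rq(D['rot']); A=Rw@M[:3,:3]; o=Rw@M[:3,3]+D['pos']
    else:
        R=np.array(c['R']); A=R.T; o=-R.T@np.array(c['t'])
    if zw is not None: s=(zw-o[2])/(A@ray)[2]
    else:
        w=D['d'][v-win:v+win+1,u-win:u+win+1]; s=np.median(w[w>0]) if (w>0).any() else np.nan
    return A@ray*s+o
E
python3 - <<'E'
from h import *
for n in('scene','top'):
    p,d=cam(n); cv2.imwrite(f'pics/{n}.png',p[:,:,::-1])
    c=calibration(n);R=np.array(c['R']);print(n,-R.T@np.array(c['t']),R.round(2).tolist())
c=calibration('wrist');print(c)
print(get_obs())
E
```

```text
pics
scene [0.96512228 0.11140896 0.85235345] [[0.4, 0.92, -0.01], [0.8, -0.35, -0.48], [-0.44, 0.19, -0.88]]
top [0.4208121  0.26478607 1.05168494] [[0.02, -1.0, -0.02], [-0.99, -0.02, -0.16], [0.16, 0.02, -0.99]]
{'intrinsics': array([[307.23675071,   0.        , 316.48164289],
       [  0.        , 307.23675071, 196.59726138],
       [  0.        ,   0.        ,   1.        ]]), 'k1': -0.051200448062229155, 'mount': array([[ 1.66311075e-03, -9.49047676e-01, -3.15128137e-01,
         8.08610493e-02],
       [ 9.99997612e-01,  1.13152904e-03,  1.86981644e-03,
        -5.34597099e-04],
       [-1.41796831e-03, -3.15130494e-01,  9.49047291e-01,
        -1.18649299e-01],
       [ 0.00000000e+00,  0.00000000e+00,  0.00000000e+00,
         1.00000000e+00]])}
{'t': 0.1, 'q': array([ 1.21792112,  0.47772859,  0.02233304,  1.55636458, -0.0115005 ,
        1.10930063, -0.08309888]), 'joint_vel': array([-9.18254530e-04, -1.64586537e-03,  1.60016113e-03, -2.56739060e-03,
       -1.06484668e-04,  2.11345124e-03,  3.91729544e-05]), 'joint_torque': array([ 4.73784108e-03, -5.97756457e+01,  1.61322344e+00, -2.81953919e+01,
        1.27287905e-02,  4.95780056e-03, -1.65163993e-05]), 'eef_pos': array([ 0.16345411, -0.65439404,  0.25541017]), 'tool_rot': array([-8.21098424e-04,  9.92517843e-01,  1.22096814e-01, -1.60149413e-04]), 'contact_force': array([-0.60171116, -0.40649765, -0.29430397]), 'torque': array([-0.02339022,  0.00647258, -0.05179594]), 'grasp_force': 0.0, 'gripper_width': 1.0002260337117461}
```

View pics/scene.png

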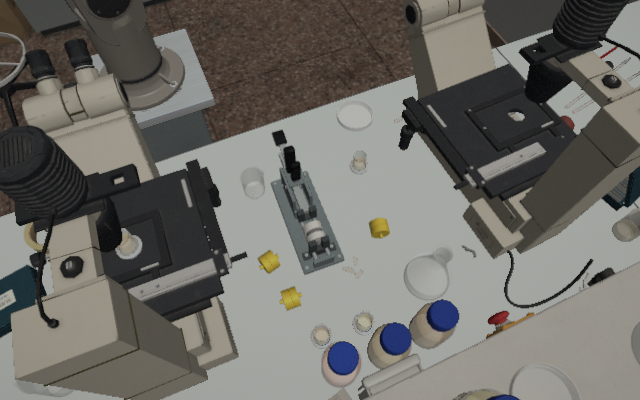

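View pics/top.png

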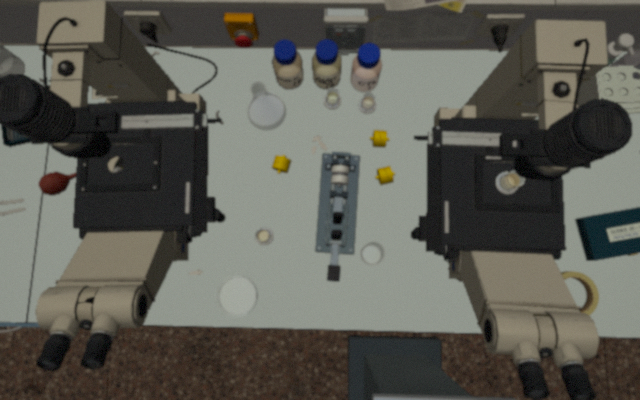

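```bash
python3 -c "
import station;print([x for x in dir(station) if x[0]!='_']);print(getattr(station,'finger_overhang',None))"
```

```text
['PlanningError', 'calibration', 'finger_overhang', 'get_obs', 'hand_in', 'read_camera']
0.025
```

Run:
```python
from h import *
a=load('top')['p'][140:290,310:385]; b=load('scene')['p'][120:280,250:360]
A=cv2.resize(a,None,fx=4,fy=4,interpolation=2); B=cv2.resize(b,None,fx=3.75,fy=3.75,interpolation=2)
cv2.imwrite('pics/crop1.png',np.hstack([A,B])[:,:,::-1])
for u,v in [(334,272),(336,234),(337,218),(339,205),(340,175),(324,160),(322,248),(350,250),(356,158),(372,254),(264,236)]: print(u,v,pix2w('top',u,v).round(3))
```

```text
334 272 [0.417 0.251 0.104]
336 234 [0.491 0.249 0.166]
337 218 [0.524 0.247 0.158]
339 205 [0.564 0.241 0.059]
340 175 [0.63 0.24 0.07]
324 160 [0.678 0.277 0.012]
322 248 [0.471 0.278 0.012]
350 250 [0.467 0.214 0.013]
356 158 [0.683 0.201 0.015]
372 254 [0.459 0.162 0.002]
264 236 [0.495 0.411 0.022]
```

View pics/crop1.png

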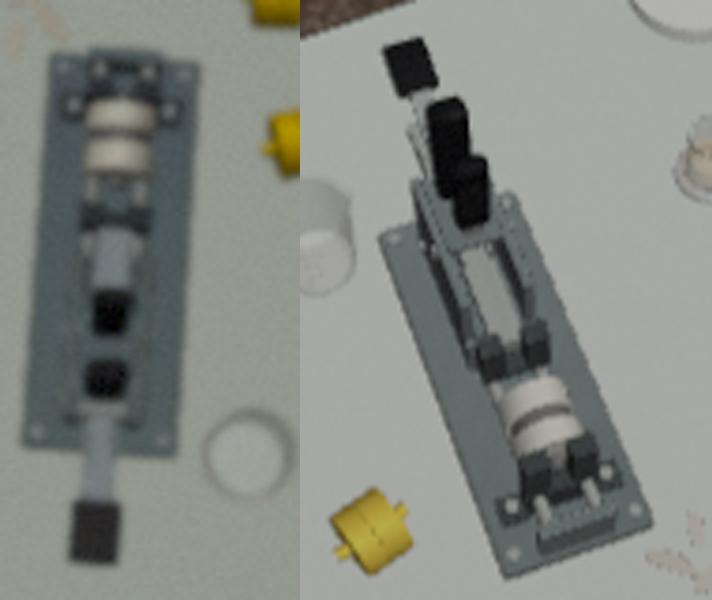

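Run:
```python
from h import *
def P(cx,cy,z): 
    return pix2w('top',310+(cx-1.5)/4,140+(cy-1.5)/4,zw=z)
tl,bl,tr,br=[P(*c,.012)[:2] for c in((65,65),(38,430),(187,75),(165,440))]
print(tl,bl,tr,br); d=tl-bl+tr-br; th=np.arctan2(d[1],d[0]); print('yaw',th,np.degrees(th)); e=tr-br;print(np.degrees(np.arctan2(*(tl-bl)[::-1])),np.degrees(np.arctan2(*e[::-1])))
ex=np.array([np.cos(th),np.sin(th)]);ey=np.array([-ex[1],ex[0]])
g=P(106,379,.165)
print('grip',g,'trig',P(110,310,.164),'pad',P(96,532,.105),'capaxis',P(119,130,.07))
for n in('top',):
    D=load(n);d=D['d']
    pts=[]
    for v in range(140,290):
        for u in range(310,385):
            if d[v,u]>0: pts.append(np.r_[pix2w(n,u,v,win=0),u,v])
    pts=np.array(pts); 
    for lo,hi,nm in((.145,.175,'top'),(.095,.112,'pad/hous'),(.055,.08,'cass')):
        s=pts[(pts[:,2]>lo)&(pts[:,2]<hi)]; q=(s[:,:2]-g[:2]); a=q@ex;b=q@ey
        print(nm,len(s)); h=np.histogram(a,bins=np.arange(-.12,.22,.004)); print([(round(x,3),int(c)) for x,c in zip(h[1],h[0]) if c]); print(b.min(),b.max(),np.median(b),np.median(s[:,2]))
```

```text
[0.6883334  0.27264883] [0.47246249 0.28449842] [0.6832893  0.20031422] [0.46812895 0.21158331]
yaw -0.0535843858283403 -3.070159155764519
-3.141926929163567 -2.9981446814573216
grip [0.49044526 0.24863032 0.165     ] trig [0.524732   0.24708578 0.164     ] pad [0.41584068 0.25166549 0.105     ] capaxis [0.63663485 0.24151375 0.07      ]Traceback (most recent call last):
  File "<stdin>", line 14, in <module>
  File "h.py", line 12, in pix2w
    D=load(n); c=calibration(n); K=np.array(c['intrinsics']); k=c['k1']
                 ~~~~~~~~~~~^^^
ValueError: time passes only in moves, steps and waits
```

```bash
cat > hm.py <<'E'
from h import *
def cloud(n):
    D=load(n);c=calibration(n);K=np.array(c['intrinsics']);d=D['d'];v,u=np.nonzero(d>0)
    a=cv2.undistortPoints(np.stack([u,v],1)[:,None].astype(float),K,np.array([c['k1'],0,0,0.]))[:,0]
    P=np.c_[a,np.ones(len(a))]*d[v,u][:,None]
    if n=='wrist':
        M=np.array(c['mount']);Rw=Rq(D['rot']);return (P@M[:3,:3].T+M[:3,3])@Rw.T+D['pos']
    R=np.array(c['R']);return (P-np.array(c['t']))@R
if __name__=='__main__':
    X=np.vstack([cloud('top'),cloud('scene')])
    xs=np.arange(-.2,1.0,.05);ys=np.arange(-.5,.75,.05)
    print('x\\y  ',' '.join(f'{y*100:4.0f}' for y in ys))
    for x in xs:
        r=[]
        for y in ys:
            m=(abs(X[:,0]-x)<.025)&(abs(X[:,1]-y)<.025);r.append(f'{100*np.percentile(X[m,2],99):4.0f}' if m.sum()>3 else '   .')
        print(f'{x:5.2f}',' '.join(r))
E
python3 hm.py
```

```text
x\y    -50  -45  -40  -35  -30  -25  -20  -15  -10   -5   -0    5   10   15   20   25   30   35   40   45   50   55   60   65   70
-0.20    .    .    .    .    .    .    .    .    .    .    .    .    .    .    .    .    .    .    .    .    .    .    .    .    .
-0.15    .    .    .    .    .    .    .    .    0    .    .    0    0    0    .    .    .    .    .    .    .    .    .    .    .
-0.10    .    .    .    .    .    .    .    .    0    .    .    2    2    1  -85  -85  -85  -85  -85  -85  -85  -85  -85  -85  -85
-0.05  -85  -85  -85  -85  -85    .    .    .   24    .    .    3    2    0  -76  -85  -85  -85  -85  -85  -85  -85  -85  -85  -85
-0.00  -85  -85  -85  -85  -85  -85    .    .    .   25    .   17    3    0  -76  -85  -85  -85  -85  -85  -85  -85  -85  -85  -85
 0.05  -85  -85  -85  -85  -85  -85  -76  -75    .   29   29   27   24    0  -76  -85  -85  -85  -85  -85  -85  -85  -85  -85  -85
 0.10  -86  -85  -85  -85  -85  -85  -76  -75  -19   30   30    2    2    0  -76  -85  -85  -85  -85  -85  -85  -85  -85  -85  -85
 0.15    .    .  -85  -85  -85  -85  -76   -1   -0  
[... 1474 characters left out ...]
    1    4    4    0   21   21   20   39   45
 0.75    .    0    .    0   10    0    0   41   45   41   18   18    0    4    1    1    1    1    8    6   21   20   40   44   45
 0.80    .    4    8    9    .    0    0   41   41   41   12    0    0    5    5    5    1    2   14   15    0    7   40   44   41
 0.85    .    8    8    9    9    .    .    .    1    0    1    0    0   14   14   14   14   14   14    7    0    1   40   41   41
 0.90    .    8   12   16    .    .    .    0   12    0    0    0    1   14   14   14   14   14   14   10    0    1    1   10   11
 0.95    .    9   16   22   22   22   22   22   22   22   22   22   22   23   22   22   22   22   22   22   22   22   22   22   21
```

Candidates (top view): white cassette in the clamp (340,175). Yellow look-alikes are at (380,138), (385,175) and (281,163). The grip is at (336,234), the trigger at (337,218) and the release pad at (334,272). The crop confirms the order pad, then grip, then trigger, then jaw, cassette and anvil along +x. The microscope eyepieces reach z 0.36, so I go up first.

>>> drive_tool(
  increments=[
    {"dz": -0.03, "wz": -9.1},
    {"dz": -0.03, "wz": -9.1},
    {"dz": -0.03, "wz": -9.1},
    {"dz": -0.03, "wz": -9.1},
    {"dz": -0.03, "wz": -9.1},
    {"dz": -0.03, "wz": -9.1},
    {"dz": -0.03, "wz": -9.1},
    {"dz": -0.03, "wz": -9.1},
    {},
  ],
)

```text
schema error: expected keys claw, dx, dy, dz, wx, wy, wz
```

>>> drive_tool(
  increments=[
    {"claw": 0.085, "dx": 0, "dy": 0, "dz": -0.03, "wx": 0, "wy": 0, "wz": -9.1},
    {"claw": 0.085, "dx": 0, "dy": 0, "dz": -0.03, "wx": 0, "wy": 0, "wz": -9.1},
    {"claw": 0.085, "dx": 0, "dy": 0, "dz": -0.03, "wx": 0, "wy": 0, "wz": -9.1},
    {"claw": 0.085, "dx": 0, "dy": 0, "dz": -0.03, "wx": 0, "wy": 0, "wz": -9.1},
    {"claw": 0.085, "dx": 0, "dy": 0, "dz": -0.03, "wx": 0, "wy": 0, "wz": -9.1},
    {"claw": 0.085, "dx": 0, "dy": 0, "dz": -0.03, "wx": 0, "wy": 0, "wz": -9.1},
    {"claw": 0.085, "dx": 0, "dy": 0, "dz": -0.03, "wx": 0, "wy": 0, "wz": -9.1},
    {"claw": 0.085, "dx": 0, "dy": 0, "dz": -0.03, "wx": 0, "wy": 0, "wz": -9.1},
    {"claw": 0.085, "dx": 0, "dy": 0, "dz": 0, "wx": 0, "wy": 0, "wz": 0},
  ],
)

```text
t: 1.23
eef_pos: [0.1637, -0.6554, 0.4987]
tool_rot: [0.002, 0.726, 0.687, -0.001]
contact_force: [-0.6, -0.6, -1.1]
gripper_width: 0.991
grasp_force: 0.0
```

>>> drive_tool(
  increments=[
    {"claw": 0.085, "dx": 0.0495, "dy": 0.0215, "dz": 0, "wx": 0, "wy": 0, "wz": 0},
    {"claw": 0.085, "dx": 0.0495, "dy": 0.0215, "dz": 0, "wx": 0, "wy": 0, "wz": 0},
    {"claw": 0.085, "dx": 0.0495, "dy": 0.0215, "dz": 0, "wx": 0, "wy": 0, "wz": 0},
    {"claw": 0.085, "dx": 0.0495, "dy": 0.0215, "dz": 0, "wx": 0, "wy": 0, "wz": 0},
    {"claw": 0.085, "dx": 0.0495, "dy": 0.0215, "dz": 0, "wx": 0, "wy": 0, "wz": 0},
    {"claw": 0.085, "dx": 0.0495, "dy": 0.0215, "dz": 0, "wx": 0, "wy": 0, "wz": 0},
    {"claw": 0.085, "dx": 0.0495, "dy": 0.0215, "dz": 0, "wx": 0, "wy": 0, "wz": 0},
    {"claw": 0.085, "dx": 0.0495, "dy": 0.0215, "dz": 0, "wx": 0, "wy": 0, "wz": 0},
    {"claw": 0.085, "dx": 0.0495, "dy": 0.0215, "dz": 0, "wx": 0, "wy": 0, "wz": 0},
    {"claw": 0.085, "dx": 0, "dy": 0, "dz": 0, "wx": 0, "wy": 0, "wz": 0},
  ],
)

```text
t: 2.48
eef_pos: [0.3829, -0.2164, 0.4956]
tool_rot: [-0.0, 0.724, 0.69, 0.0]
contact_force: [0.4, -0.4, 0.0]
gripper_width: 0.999
grasp_force: 0.0
```

>>> drive_tool(
  increments=[
    {"claw": 0.085, "dx": 0.054, "dy": 0.0085, "dz": 0, "wx": 0, "wy": 0, "wz": 0},
    {"claw": 0.085, "dx": 0.054, "dy": 0.0085, "dz": 0, "wx": 0, "wy": 0, "wz": 0},
    {"claw": 0.085, "dx": 0.054, "dy": 0.0085, "dz": 0, "wx": 0, "wy": 0, "wz": 0},
    {"claw": 0.085, "dx": 0.054, "dy": 0.0085, "dz": 0, "wx": 0, "wy": 0, "wz": 0},
    {"claw": 0.085, "dx": 0.054, "dy": 0.0085, "dz": 0, "wx": 0, "wy": 0, "wz": 0},
    {"claw": 0.085, "dx": 0.049, "dy": 0.0132, "dz": 0, "wx": 0, "wy": 0, "wz": 0},
    {"claw": 0.085, "dx": 0.049, "dy": 0.0132, "dz": 0, "wx": 0, "wy": 0, "wz": 0},
    {"claw": 0.085, "dx": 0.049, "dy": 0.0132, "dz": 0, "wx": 0, "wy": 0, "wz": 0},
    {"claw": 0.085, "dx": 0.049, "dy": 0.0132, "dz": 0, "wx": 0, "wy": 0, "wz": 0},
    {"claw": 0.085, "dx": 0, "dy": 0, "dz": 0.05, "wx": 0, "wy": 0, "wz": 0},
    {"claw": 0.085, "dx": 0, "dy": 0, "dz": 0.05, "wx": 0, "wy": 0, "wz": 0},
    {"claw": 0.085, "dx": 0, "dy": 0, "dz": 0.05, "wx": 0, "wy": 0, "wz": 0},
    {"claw": 0.085, "dx": 0, "dy": 0, "dz": 0.04, "wx": 0, "wy": 0, "wz": 0},
    {"claw": 0.085, "dx": 0, "dy": 0, "dz": 0, "wx": 0, "wy": 0, "wz": 0},
  ],
)

```text
t: 4.22
eef_pos: [0.5012, 0.2367, 0.3026]
tool_rot: [-0.001, 0.727, 0.687, -0.004]
contact_force: [-0.8, -0.3, 0.8]
gripper_width: 0.995
grasp_force: 0.0
```

Run:
```python
from h import *
p,d=cam('wrist'); cv2.imwrite('pics/w1.png',p[:,:,::-1]); o=load('wrist'); print(o['pos'],o['rot'])
```

```text
[0.5012084  0.23671498 0.30256898] [-0.00098636  0.72698634  0.68664152 -0.00364888]
```

View pics/w1.png

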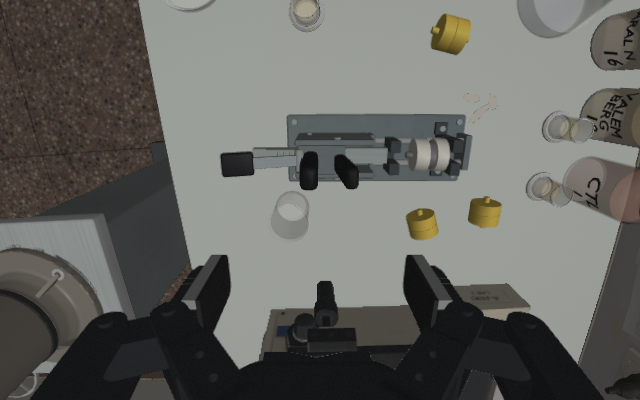

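```bash
cat > m.py <<'E'
from hm import *
X=cloud('wrist'); th=-.0536; ex=np.array([np.cos(th),np.sin(th)]);ey=np.array([-ex[1],ex[0]]); O=np.array([.522,.246])
q=X[:,:2]-O; a=q@ex*1e3; b=q@ey*1e3; z=X[:,2]*1e3
for nm,lo,hi,al,ah in(('griptop',155,175,-60,-8),('trigtop',155,175,-8,40),('grip body',125,160,-60,-12),('trig body',125,160,-8,40),('lever/pad',97,112,-160,-80),('housing',70,92,-60,60),('cass',60,80,70,150),('jaw/anvil',55,90,40,170),('plate',8,18,-80,200)):
    m=(z>lo)&(z<hi)&(a>al)&(a<ah)&(abs(b)<60)
    if m.sum(): print(nm,m.sum(),'a',np.percentile(a[m],[1,50,99]).round(1),'b',np.percentile(b[m],[1,50,99]).round(1),'z',np.median(z[m]).round(1))
    else: print(nm,0)
E
python3 m.py
```

```text
griptop 434 a [-35.6 -28.4 -20.7] b [-8.1  3.1 12.2] z 165.1
trigtop 319 a [ 3.   8.6 15.2] b [-7.1  2.8 11.2] z 164.7
grip body 147 a [-37.2 -28.6 -20.8] b [ 6.2 11.5 12.4] z 145.5
trig body 217 a [-0.4  2.7 13.2] b [-6.5  8.2 11.4] z 143.7
lever/pad 887 a [-120.7 -103.1  -80.8] b [-11.3   1.7  14. ] z 105.4
housing 1802 a [-57.1 -11.2  41.6] b [-19.7  10.9  23.5] z 84.0
cass 1480 a [ 70.7 118.1 144.2] b [-17.8   4.1  22. ] z 70.4
jaw/anvil 2281 a [ 40.6 103.2 143.8] b [-17.7   3.8  22.3] z 69.2
plate 4811 a [-59.9  67.7 169.7] b [-42.4  28.6  46. ] z 13.0
```

>>> drive_tool(
  increments=[
    {"claw": 0.085, "dx": 0.006, "dy": 0.0016, "dz": 0.045, "wx": 0, "wy": 0, "wz": 0},
    {"claw": 0.085, "dx": 0.006, "dy": 0.0016, "dz": 0.045, "wx": 0, "wy": 0, "wz": 0},
    {"claw": 0.085, "dx": 0, "dy": 0, "dz": 0, "wx": 0, "wy": 0, "wz": 0},
    {"claw": 0.085, "dx": 0, "dy": 0, "dz": 0, "wx": 0, "wy": 0, "wz": 0},
  ],
)

```text
t: 4.78
eef_pos: [0.5075, 0.2518, 0.219]
tool_rot: [0.0, 0.727, 0.687, 0.002]
contact_force: [-0.0, 0.1, 1.0]
gripper_width: 0.997
grasp_force: 0.0
```

>>> drive_tool(
  increments=[
    {"claw": 0.085, "dx": -0.003, "dy": -0.0022, "dz": 0, "wx": 0, "wy": 0, "wz": 0},
    {"claw": 0.085, "dx": 0, "dy": 0, "dz": 0.034, "wx": 0, "wy": 0, "wz": 0},
    {"claw": 0.085, "dx": 0, "dy": 0, "dz": 0.034, "wx": 0, "wy": 0, "wz": 0},
    {"claw": 0.085, "dx": 0, "dy": 0, "dz": 0, "wx": 0, "wy": 0, "wz": 0},
    {"claw": 0.085, "dx": 0, "dy": 0, "dz": 0, "wx": 0, "wy": 0, "wz": 0},
    {"claw": 0.066, "dx": 0, "dy": 0, "dz": 0, "wx": 0, "wy": 0, "wz": 0},
    {"claw": 0.066, "dx": 0, "dy": 0, "dz": 0, "wx": 0, "wy": 0, "wz": 0},
    {"claw": 0.066, "dx": 0, "dy": 0, "dz": 0, "wx": 0, "wy": 0, "wz": 0},
  ],
  newtons=40,
)

```text
t: 5.78
eef_pos: [0.5049, 0.2484, 0.1492]
tool_rot: [0.0, 0.727, 0.687, 0.001]
contact_force: [2.3, -0.2, 1.3]
gripper_width: 0.768
grasp_force: 1.2
```

>>> drive_tool(
  increments=[
    {"claw": 0.05, "dx": 0, "dy": 0, "dz": 0, "wx": 0, "wy": 0, "wz": 0},
    {"claw": 0.036, "dx": 0, "dy": 0, "dz": 0, "wx": 0, "wy": 0, "wz": 0},
    {"claw": 0.034, "dx": 0, "dy": 0, "dz": 0, "wx": 0, "wy": 0, "wz": 0},
    {"claw": 0.034, "dx": 0, "dy": 0, "dz": 0, "wx": 0, "wy": 0, "wz": 0},
    {"claw": 0.034, "dx": 0, "dy": 0, "dz": 0, "wx": 0, "wy": 0, "wz": 0},
    {"claw": 0.034, "dx": 0, "dy": 0, "dz": 0, "wx": 0, "wy": 0, "wz": 0},
  ],
)

```text
t: 6.52
eef_pos: [0.5047, 0.2486, 0.1503]
tool_rot: [0.001, 0.726, 0.688, 0.001]
contact_force: [-3.6, -4.6, 16.5]
gripper_width: 0.436
grasp_force: 43.0
```

```bash
python3 - <<'E'
from h import *
o=get_obs();print(o['t'],o['eef_pos'],o['contact_force'],o['gripper_width']*85.4,o['grasp_force'])
p,d=cam('wrist'); cv2.imwrite('pics/w2.png',p[:,:,::-1])
E
python3 m.py
```

```text
6.525 [0.50465684 0.2486098  0.1503486 ] [-3.62436461 -4.55079044 16.45376416] 37.22690942963612 42.960949660046026
griptop 3766 a [-57.  -30.4  -8.3] b [-7.6  8.3 15.6] z 165.0
trigtop 2074 a [-7.8  2.1 27.1] b [-7.6  9.1 15.9] z 165.2
grip body 2227 a [-49.6 -33.2 -20.5] b [ 3.3 11.7 13.4] z 147.0
trig body 1802 a [-7.7  1.3 14.5] b [-6.2 10.8 13.5] z 147.9
lever/pad 2674 a [-120.6 -102.8  -81. ] b [-10.7   2.6  13.8] z 105.5
housing 5535 a [-57.3 -11.   41.6] b [-19.1  12.3  23.9] z 83.4
cass 4711 a [ 70.1 113.  144.2] b [-17.9   6.2  22.9] z 70.7
jaw/anvil 6624 a [ 40.7  99.  143.9] b [-17.8   5.3  23. ] z 68.5
plate 9426 a [-59.6  63.1 168.7] b [-41.   32.   46.3] z 13.1
```

View pics/w2.png

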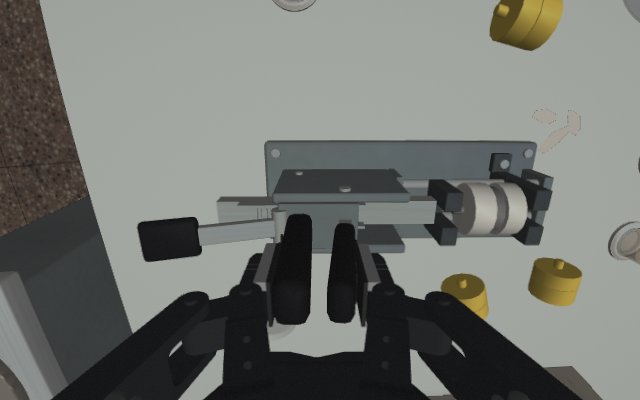

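>>> drive_tool(
  increments=[
    {"claw": 0.07, "dx": 0, "dy": 0, "dz": 0, "wx": 0, "wy": 0, "wz": 0},
    {"claw": 0.07, "dx": 0, "dy": 0, "dz": 0, "wx": 0, "wy": 0, "wz": 0},
    {"claw": 0.07, "dx": 0, "dy": 0, "dz": 0, "wx": 0, "wy": 0, "wz": 0},
    {"claw": 0.07, "dx": 0, "dy": 0, "dz": 0, "wx": 0, "wy": 0, "wz": 0},
    {"claw": 0.07, "dx": 0, "dy": 0, "dz": 0, "wx": 0, "wy": 0, "wz": 0},
  ],
)

```text
t: 7.2
eef_pos: [0.5038, 0.2481, 0.1481]
tool_rot: [-0.0, 0.726, 0.687, -0.0]
contact_force: [-0.9, 0.3, 0.4]
gripper_width: 0.817
grasp_force: 0.0
```

>>> drive_tool(
  increments=[
    {"claw": 0.05, "dx": 0, "dy": 0, "dz": 0, "wx": 0, "wy": 0, "wz": 0},
    {"claw": 0.036, "dx": 0, "dy": 0, "dz": 0, "wx": 0, "wy": 0, "wz": 0},
    {"claw": 0.034, "dx": 0, "dy": 0, "dz": 0, "wx": 0, "wy": 0, "wz": 0},
    {"claw": 0.034, "dx": 0, "dy": 0, "dz": 0, "wx": 0, "wy": 0, "wz": 0},
    {"claw": 0.034, "dx": 0, "dy": 0, "dz": 0, "wx": 0, "wy": 0, "wz": 0},
  ],
)

```text
t: 7.82
eef_pos: [0.5047, 0.2486, 0.1504]
tool_rot: [0.001, 0.726, 0.688, 0.001]
contact_force: [-4.5, -4.8, 15.8]
gripper_width: 0.435
grasp_force: 42.9
```

```bash
cat > jaw.py <<'E'
from h import *
import sys
p,d=cam('wrist'); cv2.imwrite(f'pics/{sys.argv[1]}.png',cv2.resize(p[150:280,400:580],None,fx=3,fy=3,interpolation=2)[:,:,::-1])
from hm import cloud
X=cloud('wrist'); th=-.0536; ex=np.array([np.cos(th),np.sin(th)]);ey=np.array([-ex[1],ex[0]]); q=X[:,:2]-[.5212,.248]
a=q@ex*1e3;b=q@ey*1e3;z=X[:,2]*1e3
# profile of top surfaces off the axis (jaw/anvil horns at |b|~15) and on the cassette crest
for nm,lo,hi in(('b10-18',10,18),('b-6-6',-6,6)):
    print(nm,' '.join(f'{A}:{np.percentile(z[m],95):.0f}' for A in range(46,156,3) if (m:=(abs(a-A)<1.5)&(b>lo)&(b<hi)).sum()>2))
E
python3 jaw.py j1
```

```text
b10-18 46:218 49:219 52:40 55:38 58:38 61:37 64:38 67:37 70:38 73:38 76:74 79:75 82:76 85:76 88:76 91:14 94:68 97:69 100:69 103:69 106:69 109:69 112:66 115:65 118:67 121:69 124:69 127:69 130:69 133:73 136:75 139:75 142:75 145:75 154:36
b-6-6 46:61 49:61 52:61 55:61 58:61 61:61 64:61 67:61 70:61 73:61 76:61 79:74 82:59 85:73 88:56 91:56 94:73 97:73 100:73 103:73 106:73 109:73 112:72 115:70 118:73 121:73 124:74 127:73 130:73 133:74 136:73 139:73 142:71 145:73
```

>>> drive_tool(
  increments=[
    {"claw": 0.07, "dx": 0, "dy": 0, "dz": 0, "wx": 0, "wy": 0, "wz": 0},
    {"claw": 0.07, "dx": 0, "dy": 0, "dz": 0, "wx": 0, "wy": 0, "wz": 0},
    {"claw": 0.07, "dx": 0, "dy": 0, "dz": 0, "wx": 0, "wy": 0, "wz": 0},
    {"claw": 0.07, "dx": 0, "dy": 0, "dz": 0, "wx": 0, "wy": 0, "wz": 0},
    {"claw": 0.07, "dx": 0, "dy": 0, "dz": 0, "wx": 0, "wy": 0, "wz": 0},
    {"claw": 0.05, "dx": 0, "dy": 0, "dz": 0, "wx": 0, "wy": 0, "wz": 0},
    {"claw": 0.036, "dx": 0, "dy": 0, "dz": 0, "wx": 0, "wy": 0, "wz": 0},
    {"claw": 0.034, "dx": 0, "dy": 0, "dz": 0, "wx": 0, "wy": 0, "wz": 0},
    {"claw": 0.034, "dx": 0, "dy": 0, "dz": 0, "wx": 0, "wy": 0, "wz": 0},
    {"claw": 0.034, "dx": 0, "dy": 0, "dz": 0, "wx": 0, "wy": 0, "wz": 0},
    {"claw": 0.07, "dx": 0, "dy": 0, "dz": 0, "wx": 0, "wy": 0, "wz": 0},
    {"claw": 0.07, "dx": 0, "dy": 0, "dz": 0, "wx": 0, "wy": 0, "wz": 0},
    {"claw": 0.07, "dx": 0, "dy": 0, "dz": 0, "wx": 0, "wy": 0, "wz": 0},
    {"claw": 0.07, "dx": 0, "dy": 0, "dz": 0, "wx": 0, "wy": 0, "wz": 0},
    {"claw": 0.07, "dx": 0, "dy": 0, "dz": 0, "wx": 0, "wy": 0, "wz": 0},
    {"claw": 0.05, "dx": 0, "dy": 0, "dz": 0, "wx": 0, "wy": 0, "wz": 0},
    {"claw": 0.036, "dx": 0, "dy": 0, "dz": 0, "wx": 0, "wy": 0, "wz": 0},
    {"claw": 0.034, "dx": 0, "dy": 0, "dz": 0, "wx": 0, "wy": 0, "wz": 0},
    {"claw": 0.034, "dx": 0, "dy": 0, "dz": 0, "wx": 0, "wy": 0, "wz": 0},
    {"claw": 0.034, "dx": 0, "dy": 0, "dz": 0, "wx": 0, "wy": 0, "wz": 0},
  ],
)

```text
t: 10.38
eef_pos: [0.5047, 0.2487, 0.1508]
tool_rot: [0.001, 0.726, 0.688, 0.001]
contact_force: [-7.0, -4.6, 19.9]
gripper_width: 0.44
grasp_force: 41.1
```

```bash
python3 jaw.py j2
```

```text
b10-18 46:219 49:219 52:37 55:38 58:38 61:38 64:38 67:38 70:38 73:37 76:38 79:37 82:38 85:38 88:37 91:74 94:76 97:76 100:76 103:76 106:68 109:69 112:69 115:69 118:69 121:69 124:69 127:69 130:69 133:73 136:75 139:75 142:75 145:74 154:36
b-6-6 46:61 49:61 52:61 55:61 58:61 61:61 64:61 67:61 70:61 73:61 76:61 79:61 82:61 85:61 88:61 91:61 94:74 97:60 100:73 103:72 106:73 109:73 112:73 115:73 118:73 121:73 124:73 127:73 130:73 133:73 136:74 139:74 142:74 145:73
```

>>> drive_tool(
  increments=[
    {"claw": 0.07, "dx": 0, "dy": 0, "dz": 0, "wx": 0, "wy": 0, "wz": 0},
    {"claw": 0.07, "dx": 0, "dy": 0, "dz": 0, "wx": 0, "wy": 0, "wz": 0},
    {"claw": 0.07, "dx": 0, "dy": 0, "dz": 0, "wx": 0, "wy": 0, "wz": 0},
    {"claw": 0.07, "dx": 0, "dy": 0, "dz": 0, "wx": 0, "wy": 0, "wz": 0},
    {"claw": 0.07, "dx": 0, "dy": 0, "dz": 0, "wx": 0, "wy": 0, "wz": 0},
    {"claw": 0.05, "dx": 0, "dy": 0, "dz": 0, "wx": 0, "wy": 0, "wz": 0},
    {"claw": 0.036, "dx": 0, "dy": 0, "dz": 0, "wx": 0, "wy": 0, "wz": 0},
    {"claw": 0.034, "dx": 0, "dy": 0, "dz": 0, "wx": 0, "wy": 0, "wz": 0},
    {"claw": 0.034, "dx": 0, "dy": 0, "dz": 0, "wx": 0, "wy": 0, "wz": 0},
    {"claw": 0.034, "dx": 0, "dy": 0, "dz": 0, "wx": 0, "wy": 0, "wz": 0},
    {"claw": 0.07, "dx": 0, "dy": 0, "dz": 0, "wx": 0, "wy": 0, "wz": 0},
    {"claw": 0.07, "dx": 0, "dy": 0, "dz": 0, "wx": 0, "wy": 0, "wz": 0},
    {"claw": 0.07, "dx": 0, "dy": 0, "dz": 0, "wx": 0, "wy": 0, "wz": 0},
    {"claw": 0.07, "dx": 0, "dy": 0, "dz": 0, "wx": 0, "wy": 0, "wz": 0},
    {"claw": 0.07, "dx": 0, "dy": 0, "dz": 0, "wx": 0, "wy": 0, "wz": 0},
    {"claw": 0.05, "dx": 0, "dy": 0, "dz": 0, "wx": 0, "wy": 0, "wz": 0},
    {"claw": 0.036, "dx": 0, "dy": 0, "dz": 0, "wx": 0, "wy": 0, "wz": 0},
    {"claw": 0.034, "dx": 0, "dy": 0, "dz": 0, "wx": 0, "wy": 0, "wz": 0},
    {"claw": 0.034, "dx": 0, "dy": 0, "dz": 0, "wx": 0, "wy": 0, "wz": 0},
    {"claw": 0.034, "dx": 0, "dy": 0, "dz": 0, "wx": 0, "wy": 0, "wz": 0},
  ],
)

```text
t: 12.92
eef_pos: [0.5047, 0.2487, 0.1507]
tool_rot: [0.001, 0.726, 0.688, 0.001]
contact_force: [-5.4, -5.4, 18.8]
gripper_width: 0.441
grasp_force: 40.5
```

```bash
python3 jaw.py j3
```

```text
b10-18 46:219 49:219 52:38 55:38 58:38 61:38 64:37 67:38 70:37 73:37 76:38 79:38 82:37 85:38 88:37 91:73 94:76 97:76 100:76 103:76 106:20 109:69 112:69 115:69 118:69 121:69 124:69 127:69 130:69 133:73 136:75 139:75 142:75 145:75 154:36
b-6-6 46:61 49:61 52:61 55:61 58:61 61:61 64:61 67:61 70:61 73:61 76:61 79:61 82:61 85:61 88:61 91:61 94:74 97:64 100:69 103:72 106:73 109:73 112:73 115:73 118:73 121:73 124:73 127:73 130:73 133:73 136:73 139:74 142:72 145:74
```

View pics/j3.png

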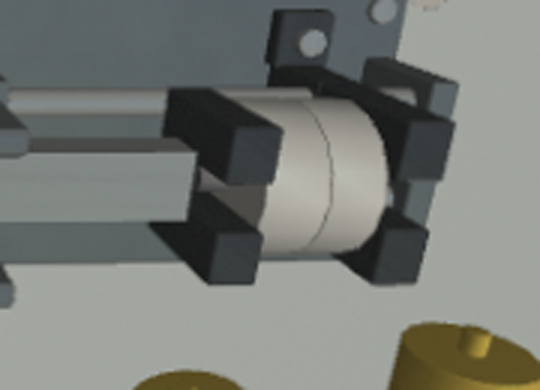

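>>> drive_tool(
  increments=[
    {"claw": 0.08, "dx": 0, "dy": 0, "dz": 0, "wx": 0, "wy": 0, "wz": 0},
    {"claw": 0.08, "dx": 0, "dy": 0, "dz": 0, "wx": 0, "wy": 0, "wz": 0},
    {"claw": 0.08, "dx": 0, "dy": 0, "dz": 0, "wx": 0, "wy": 0, "wz": 0},
    {"claw": 0.08, "dx": 0, "dy": 0, "dz": 0, "wx": 0, "wy": 0, "wz": 0},
    {"claw": 0.08, "dx": 0, "dy": 0, "dz": -0.03, "wx": 0, "wy": 0, "wz": 0},
    {"claw": 0.08, "dx": 0, "dy": 0, "dz": -0.03, "wx": 0, "wy": 0, "wz": 0},
    {"claw": 0.08, "dx": 0, "dy": 0, "dz": -0.03, "wx": 0, "wy": 0, "wz": 0},
    {"claw": 0.08, "dx": 0, "dy": 0, "dz": 0, "wx": 0, "wy": 0, "wz": 0},
    {"claw": 0, "dx": -0.0008, "dy": -0.045, "dz": 0, "wx": 0, "wy": 0, "wz": 0},
    {"claw": 0, "dx": -0.0008, "dy": -0.045, "dz": 0, "wx": 0, "wy": 0, "wz": 0},
    {"claw": 0, "dx": 0, "dy": 0, "dz": 0, "wx": 0, "wy": 0, "wz": 0},
    {"claw": 0, "dx": 0, "dy": 0, "dz": 0, "wx": 0, "wy": 0, "wz": 0},
    {"claw": 0, "dx": 0, "dy": 0, "dz": 0, "wx": 0, "wy": 0, "wz": 0},
  ],
)

```text
t: 14.6
eef_pos: [0.4149, 0.2513, 0.238]
tool_rot: [-0.0, 0.727, 0.687, -0.0]
contact_force: [0.5, 1.3, 1.0]
gripper_width: -0.001
grasp_force: 0.0
```

Run:
```python
from h import *
p,d=cam('wrist'); cv2.imwrite('pics/w3.png',p[:,:,::-1]); print(get_obs()['eef_pos'])
from hm import cloud
X=cloud('wrist'); m=(X[:,2]>.1)&(X[:,2]<.11)&(X[:,0]<.45)&(X[:,0]>.37)&(abs(X[:,1]-.25)<.03)
print(m.sum(),np.percentile(X[m],[2,50,98],axis=0))
```

```text
[0.41477319 0.25138488 0.23803068]
1042 [[0.40096513 0.24100853 0.10070071]
 [0.41753663 0.25409305 0.1059878 ]
 [0.43359036 0.26550076 0.10983054]]
```

View pics/w3.png

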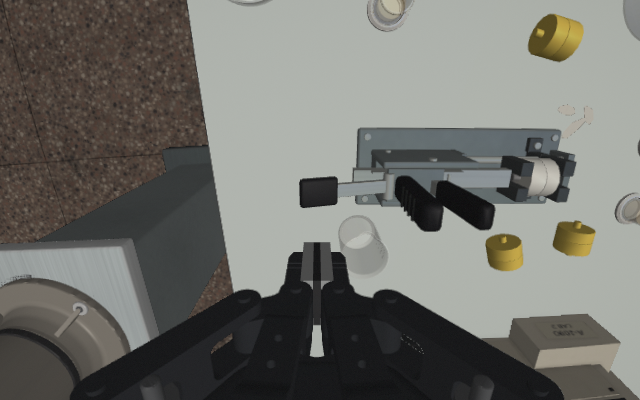

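>>> drive_tool(
  increments=[
    {"claw": 0, "dx": 0.002, "dy": 0.002, "dz": 0.04, "wx": 0, "wy": 0, "wz": 0},
    {"claw": 0, "dx": 0, "dy": 0, "dz": 0.04, "wx": 0, "wy": 0, "wz": 0},
    {"claw": 0, "dx": 0, "dy": 0, "dz": 0.02, "wx": 0, "wy": 0, "wz": 0},
    {"claw": 0, "dx": 0, "dy": 0, "dz": 0, "wx": 0, "wy": 0, "wz": 0},
    {"claw": 0, "dx": 0, "dy": 0, "dz": 0.005, "wx": 0, "wy": 0, "wz": 0},
    {"claw": 0, "dx": 0, "dy": 0, "dz": 0.005, "wx": 0, "wy": 0, "wz": 0},
    {"claw": 0, "dx": 0, "dy": 0, "dz": 0.003, "wx": 0, "wy": 0, "wz": 0},
    {"claw": 0, "dx": 0, "dy": 0, "dz": 0.003, "wx": 0, "wy": 0, "wz": 0},
    {"claw": 0, "dx": 0, "dy": 0, "dz": 0, "wx": 0, "wy": 0, "wz": 0},
    {"claw": 0, "dx": 0, "dy": 0, "dz": 0, "wx": 0, "wy": 0, "wz": 0},
  ],
)

```text
t: 15.9
eef_pos: [0.4162, 0.2536, 0.1225]
tool_rot: [0.0, 0.726, 0.687, 0.0]
contact_force: [-0.9, 1.9, 1.9]
gripper_width: 0.002
grasp_force: 1.0
```

>>> drive_tool(
  increments=[
    {"claw": 0, "dx": 0, "dy": 0, "dz": 0.003, "wx": 0, "wy": 0, "wz": 0},
    {"claw": 0, "dx": 0, "dy": 0, "dz": 0.002, "wx": 0, "wy": 0, "wz": 0},
    {"claw": 0, "dx": 0, "dy": 0, "dz": 0.002, "wx": 0, "wy": 0, "wz": 0},
    {"claw": 0, "dx": 0, "dy": 0, "dz": 0.002, "wx": 0, "wy": 0, "wz": 0},
    {"claw": 0, "dx": 0, "dy": 0, "dz": 0, "wx": 0, "wy": 0, "wz": 0},
    {"claw": 0, "dx": 0, "dy": 0, "dz": 0, "wx": 0, "wy": 0, "wz": 0},
  ],
)

```text
t: 16.65
eef_pos: [0.416, 0.2534, 0.1133]
tool_rot: [-0.0, 0.726, 0.687, -0.0]
contact_force: [-3.4, 0.4, 3.6]
gripper_width: 0.002
grasp_force: 1.8
```

Not yet at the hard stop (3.6 N), so I press on in millimetres.

>>> drive_tool(
  increments=[
    {"claw": 0, "dx": 0, "dy": 0, "dz": 0.001, "wx": 0, "wy": 0, "wz": 0},
    {"claw": 0, "dx": 0, "dy": 0, "dz": 0.001, "wx": 0, "wy": 0, "wz": 0},
    {"claw": 0, "dx": 0, "dy": 0, "dz": 0.001, "wx": 0, "wy": 0, "wz": 0},
    {"claw": 0, "dx": 0, "dy": 0, "dz": 0, "wx": 0, "wy": 0, "wz": 0},
  ],
)

```text
t: 17.15
eef_pos: [0.4162, 0.2536, 0.1122]
tool_rot: [0.001, 0.726, 0.687, -0.0]
contact_force: [-9.3, -4.7, 28.2]
gripper_width: 0.001
grasp_force: 14.5
```

```bash
cp jaw.py j.py; sed -i 's/150:280,400:580/100:250,340:600/' j.py; python3 j.py j4
```

```text
b10-18 55:38 58:37 61:74 64:76 67:76 70:76 73:76 76:32 79:33 82:36 85:36 88:37 91:37 94:38 97:37 100:38 103:56 106:55 109:37 112:37 115:37 118:36 121:36 124:37 127:34 130:14 133:27 136:24
b-6-6 46:61 49:61 52:61 55:61 58:61 61:62 64:75 67:74 70:75 73:75 97:57 100:57 103:63 106:61 127:14 130:13
```

>>> drive_tool(
  increments=[
    {"claw": 0, "dx": 0, "dy": 0, "dz": 0, "wx": 0, "wy": 0, "wz": 0},
    {"claw": 0, "dx": 0, "dy": 0, "dz": 0, "wx": 0, "wy": 0, "wz": 0},
    {"claw": 0, "dx": 0, "dy": 0, "dz": 0, "wx": 0, "wy": 0, "wz": 0},
    {"claw": 0, "dx": 0, "dy": 0, "dz": 0, "wx": 0, "wy": 0, "wz": 0},
    {"claw": 0, "dx": 0, "dy": 0, "dz": 0, "wx": 0, "wy": 0, "wz": 0},
    {"claw": 0, "dx": 0, "dy": 0, "dz": 0, "wx": 0, "wy": 0, "wz": 0},
    {"claw": 0, "dx": 0, "dy": 0, "dz": 0, "wx": 0, "wy": 0, "wz": 0},
    {"claw": 0, "dx": 0, "dy": 0, "dz": 0, "wx": 0, "wy": 0, "wz": 0},
    {"claw": 0, "dx": 0, "dy": 0, "dz": -0.02, "wx": 0, "wy": 0, "wz": 0},
    {"claw": 0, "dx": 0, "dy": 0, "dz": -0.03, "wx": 0, "wy": 0, "wz": 0},
    {"claw": 0, "dx": 0, "dy": 0, "dz": -0.05, "wx": 0, "wy": 0, "wz": 0},
    {"claw": 0, "dx": 0, "dy": 0, "dz": -0.05, "wx": 0, "wy": 0, "wz": 0},
    {"claw": 0, "dx": 0, "dy": 0, "dz": 0, "wx": 0, "wy": 0, "wz": 0},
    {"claw": 0, "dx": 0, "dy": 0, "dz": 0, "wx": 0, "wy": 0, "wz": 0},
  ],
)

```text
t: 18.95
eef_pos: [0.4165, 0.2524, 0.2597]
tool_rot: [0.001, 0.727, 0.687, -0.0]
contact_force: [0.5, -0.6, -0.4]
gripper_width: -0.002
grasp_force: 0.0
```

```bash
sed -i 's/100:250,340:600/60:240,320:580/' j.py; python3 j.py j5
```

```text
b10-18 55:35 58:37 61:75 64:76 67:77 70:76 73:76 76:74 79:27 82:36 85:37 88:37 91:37 94:37 97:38 100:38 103:66 106:68 109:69 112:69 115:69 118:69 121:69 124:69 127:69 130:69 133:73 136:75 139:75 142:76 145:75
b-6-6 46:61 49:61 52:61 55:61 58:61 61:61 64:72 67:73 70:76 73:74 97:58 100:57 103:72 106:72 109:74 112:73 115:73 118:73 121:73 124:74 127:74 130:73 133:73
```

View pics/j5.png

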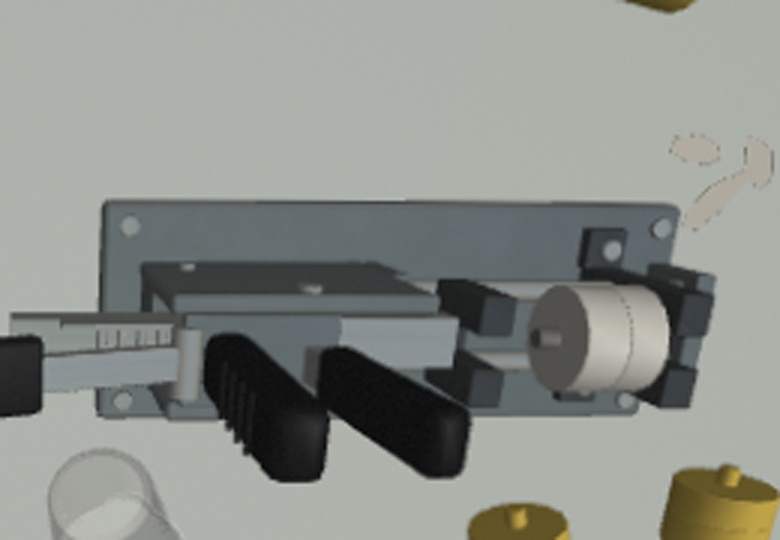

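The jaw is fully back, with its face at about 75 mm. The cassette lies closed in the cradle, 102 to 132 mm, which is 30 mm long with only a seam line at (628,330). The robot is clear of everything.

```bash
python3 -c "
from station import *
print(hand_in())"
```

```text
the job is handed in; nothing more can be done
None
```

The cassette is closed (30 mm long in the last image) and still in the cradle. I pumped the trigger six times, pressed the release lever to its stop so the jaw slid fully back, touched neither the beaker nor the cup, and handed the job in at about 19 s.

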